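# Aim the yard lamp at the grinding slab

### The arm

A 6-joint arm with a two-finger parallel gripper is mounted at the origin on the work surface. World frame = base frame: x ahead of the robot, y to its left, z up, the work surface at z = 0. Lengths are in m, angles in rad, forces in N, time in s.
With the tool pointing down it reaches from about 0.325 to 0.775 m from the base axis. Payload 5.5 kg.
Tool frame: the origin (TCP) lies between the finger pads; the fingertips stand r.finger_overhang ahead of it and the grasp point (between the pads) lies 8 mm behind it (r.finger_overhang is the distance from the TCP to the fingertips, in m); x points along the fingers, y is the direction in which the jaws open and shut, and the axes are right-handed (so a half turn about x gives the same grasp; the last joint's range is limited). The gripper opens to 88 mm and grips with 3 to 60 N. Pads are 20 mm wide; open, the fingers measure 115 mm over their backs; the gripper's body (75 mm by 178 mm) begins 61 mm behind the grasp point.
Start: joints at [-1.389, 0.091, 1.231, -0, 1.82, -0.057], TCP at [0.142, -0.583, 0.234] pointing down, gripper open.
Joint ranges: [-2.87, 2.87], [-0.86, 2.18], [0.17, 2.46], [-1.51, 4.65], [0.06, 2.69], [-2.65, 2.65]. Speed limits (rad/s): [2.57, 2.57, 3.01, 3.14, 3.14, 3.14].

### API

Orientations are given as a rotation vector (axis times angle).
In Python, from rig import r, inverse_kinematics, telemetry, imaging, hand_in gives the robot as it stands. The module is installed in compiled form; this text tells all that it offers. Calls block until the motion is done:
- r.goto(position, orientation): joint-space move of the TCP to a pose.
- r.move_linear(position, rot=None, vel=0.15): straight line of the TCP; rot=None keeps the orientation; vel is the mean speed in m/s.
- r.move_j(angles): joint-space move.
- r.command_gripper(opening, f_grip=None): finger opening in m; f_grip is the grip in N (None keeps the last); returns when the fingers have stopped.
- r.hold(seconds).
- inverse_kinematics(position, orientation): joint angles nearest the present ones, or None.
- telemetry.get_state(): the state.
- imaging.read_camera(name): name is "scene" or "top"; returns the picture (400x640x3 uint8, red, green, blue); there is no depth.
- imaging.camera_params(name): a dict with "fov_y" (degrees; the focal length in pixels is half the picture's height over the tangent of half this angle, whatever the lens; pixels are square), "cx", "cy" (the principal point, pixels), "dist" ([k1, k2, p1, p2, k3] as OpenCV has them; the pictures are not rectified), "T" (4x4, takes a point from camera to world coordinates). Camera axes: x right, y down, z forward; pixel columns grow to the right and rows downward; lengths in m; the calibration is good to about 2 mm. A picture is of the moment at which its call begins. camera_params takes no time and is no camera call.
A pose or a line that the arm cannot do raises r.IKError and nothing moves.
- hand_in(): hands the job in, once; it reports no verdict.
The state is a dict: "time_s": time; "joint_pos": joint angles; "joint_vel": joint speeds; "joint_efforts": joint torques, N m; "tcp_pos": TCP position; "tcp_rot": TCP orientation; "contact_force": force on the tool from outside, world axes, zero at the start; "ft_torque": the same for the moment, N m; "gripper_width": finger opening in m.
Only numpy, scipy, OpenCV 4.12 (cv2) and the standard library are available. Lean on these libraries where they do the work, as an engineer would, in place of code of your own. Each camera call takes 0.05 s, during which the arm holds its last target.

### The job

The work lamp bolted to the bench has been left turned away and drooping. Swivel and tilt its head by its rear handle so that the centre of its beam falls on the middle of the grinding slab's top, as near as you can judge (within about 3 cm), and let go. Leave the other things on the bench where they are.

Things in the scene. Friction and masses are not known exactly. Their poses are not given: they have to be found in the camera images.
- lamp: Foot of the work lamp, a steel disc (radius 60 mm) bolted to the bench; origin under its centre, on the swivel axis. On it an upright post and a U-shaped yoke 186 mm wide (arms up to 251 mm above the bench) hold a flat grey flood-lamp head with a glass front, 158 wide, 108 high, 56 deep.
- lamp_beam (a point): Crossing of the swivel and tilt axes, in the middle of the lamp head, 240 mm above the bench. Turns with the head: its x axis is the centre line of the beam, pointing out of the glass front; y is the tilt axis; z points to the head's upper edge.
- lamp_knob (a point): Centre of the black ball (radius 14 mm) ending the rear handle, a round steel rod (radius 7 mm) running straight back along the beam line. The ball is 115 mm behind lamp_beam; the rod is free from 25 mm behind it. Axes as lamp_beam. Pushed sideways it swivels the lamp, pressed down it raises the beam. Both joints are stiff (2 to 3 N at the ball), without springs, and stay where left.
- lamp_swivel (a joint): Swivel angle (rad) about the vertical axis through lamp_beam, counter-clockwise from above positive, -2.6 to 2.6. It counts from the foot, which is turned a little differently each time. Starts within 0.5 of 0: beam roughly away from the robot, handle towards it.
- lamp_tilt (a joint): Angle of the beam below the horizontal (rad): 0 level, positive downwards (handle end up). Range -0.1 to 1.1. Starts steeper than needed, 0.78 to 0.98.
- slab_mid (a point): Middle of the top face of the granite grinding slab, a dark grey block 280 x 200 mm, 50 mm high, fixed on the bench on the other side (left or right) from the lamp. x along its length, z up. A roller stone (radius 28 mm, 200 mm long) is fixed across its far end, 100 mm from the middle, top 105 mm above the bench; the middle is that of the whole slab, roller end included.
- jug: Blue plastic jug with lid, 125 mm wide and 216 mm high; origin at the centre of its underside. To be left alone.
- pot: Aluminium pot, 190 mm wide, 120 mm high; origin under its centre. To be left alone.
- plate: Steel plate 200 mm wide, 22 mm high; origin under its centre. To be left alone.
- tumbler: Steel tumbler 70 mm wide, 100 mm high; origin under its centre. To be left alone.
- scoop: Wooden scoop lying flat, 220 mm long, 60 mm wide, 34 mm high; origin at its underside 80 mm from the scoop's mouth. To be left alone.
- bowl: Clay bowl 130 mm wide, 55 mm high; origin under its centre. To be left alone.
- jar: Amber glass jar with steel cap, 70 mm wide, 110 mm high; origin under its centre. To be left alone.

How it is judged:
At the end, for the whole second after the job is handed in: The lamp shines towards the slab and the centre line of its beam passes within 35 mm (to the side, and likewise up or down across the beam) of the middle of the slab's top; the lamp is at rest and the other things are within 40 mm of where they were (x of slab_mid in the frame of lamp_beam above 0.15 m and y of slab_mid in the frame of lamp_beam between -0.035 and 0.035 m and z of slab_mid in the frame of lamp_beam between -0.035 and 0.035 m and velocity of joint lamp_swivel between -0.03 and 0.03 rad/s and velocity of joint lamp_tilt between -0.03 and 0.03 rad/s); the robot touches nothing.
It fails at once if a bystander was moved by more than 40 mm (distance of any of jug, pot, plate, tumbler, scoop, bowl, jar from where it was at the start of the episode above 0.04 m).
It also fails if it takes over 51 s, if anything falls off the work surface, if the arm or the gripper's body presses on something with over 40 N, if the wrist force passes 120 N, or if a joint passes its speed limit or range.

## Working session

There is one attempt and no reset: what is moved stays moved. The work goes in short steps, each a Python script; the robot and the scene stay as the last script left them, time stands still between calls to the robot, and variables do not carry over. Pictures are saved under pics/ and viewed, and the job is handed in when it is done.

```bash
ls; mkdir -p pics
python3 - <<'E'
from rig import r, telemetry, imaging
import cv2,numpy as np
for n in("scene","top"):
    im=imaging.read_camera(n); cv2.imwrite(f"pics/{n}0.png",im[:,:,::-1])
    p=imaging.camera_params(n); print(n,p)
s=telemetry.get_state(); print(s, r.finger_overhang)
E
```

```text
pics
scene {'fov_y': 42.83451562388254, 'cx': 324.0793845711808, 'cy': 201.50418424360723, 'dist': array([-0.09475227,  0.        ,  0.        ,  0.        ,  0.        ]), 'T': array([[ 0.73155863,  0.3575941 , -0.58047259,  1.61371168],
       [ 0.68151855, -0.40706831,  0.60813474, -1.07942565],
       [-0.0188266 , -0.84048905, -0.54150135,  1.13952284],
       [ 0.        ,  0.        ,  0.        ,  1.        ]])}
top {'fov_y': 42.410658734982434, 'cx': 319.1224720992896, 'cy': 199.19748878856797, 'dist': array([0.05748103, 0.        , 0.        , 0.        , 0.        ]), 'T': array([[ 0.00360945, -0.99254502,  0.12182508,  0.36543005],
       [-0.99998621, -0.00311774,  0.0042266 ,  0.01366439],
       [-0.00381527, -0.12183865, -0.99254259,  1.73129001],
       [ 0.        ,  0.        ,  0.        ,  1.        ]])}
{'time_s': 0.1, 'joint_pos': array([-1.38871808e+00,  9.17671573e-02,  1.23177176e+00, -1.04655511e-06,
        1.81975631e+00, -5.67192687e-02]), 'joint_vel': array([-2.50997049e-04, -9.70967752e-04, -1.84761100e-03,  5.36710376e-04,
       -5.04646682e-05,  3.82055512e-04]), 'joint_efforts': array([ 2.92510718e-03, -4.47856128e+01, -4.07569885e+01,  7.01067131e-02,
        2.84754555e-02, -1.13451993e-04]), 'tcp_pos': array([ 0.14186443, -0.58274389,  0.23262618]), 'tcp_rot': array([ 2.09529045,  0.25317708, -2.09551766]), 'contact_force': array([-0.12000378,  0.14065401, -0.72150195]), 'ft_torque': array([-0.01082539,  0.01721733, -0.01027453]), 'gripper_width': 0.08791657678664788} 0.011
```

View pics/scene0.png

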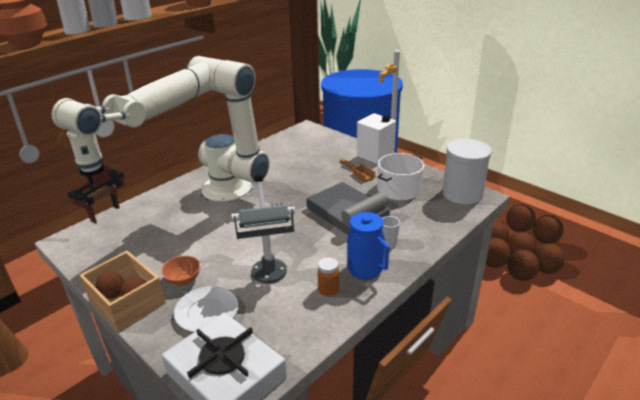

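View pics/top0.png

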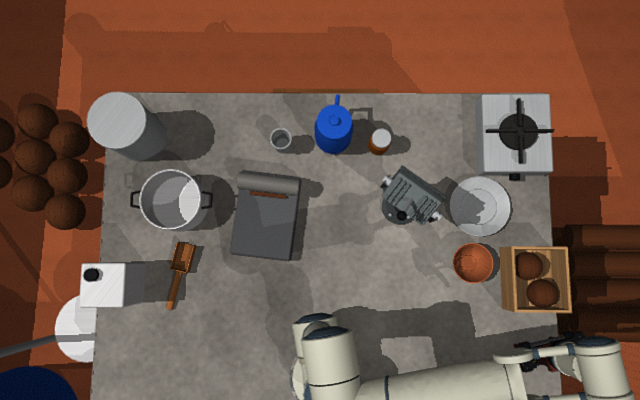

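The scene view shows the lamp at about (267,235) with its foot at (268,268). The slab is behind it at (345,207), with the roller at its far end. The top view shows the slab at about (267,217), the lamp head at (413,195) and its black knob near (402,215). I'll zoom in on both.

Run:
```python
import cv2
a=cv2.imread('pics/top0.png')[150:280,220:480]
cv2.imwrite('pics/topz.png',cv2.resize(a,None,fx=3,fy=3,interpolation=cv2.INTER_CUBIC))
a=cv2.imread('pics/scene0.png')[160:300,215:415]
cv2.imwrite('pics/scenez.png',cv2.resize(a,None,fx=4,fy=4,interpolation=cv2.INTER_CUBIC))
```

```text
(no output)
```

View pics/topz.png

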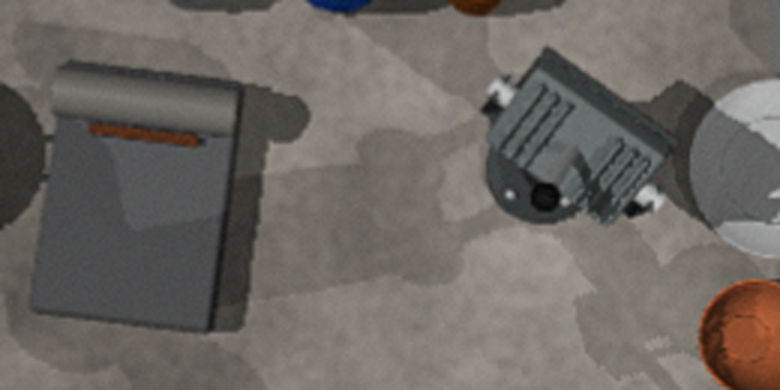

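View pics/scenez.png

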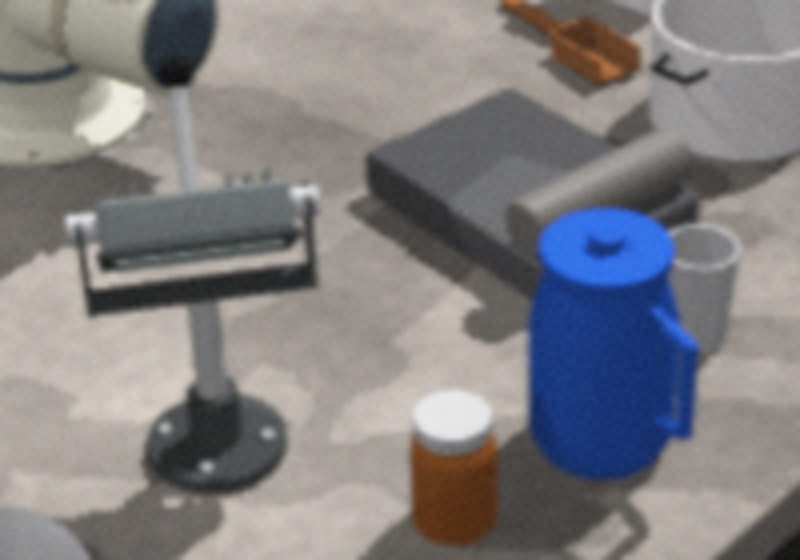

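```bash
cat > h.py <<'E'
import numpy as np, cv2
from rig import r, inverse_kinematics, telemetry, imaging
def ray(n,uv):
    p=imaging.camera_params(n); f=200/np.tan(np.radians(p['fov_y']/2))
    K=np.array([[f,0,p['cx']],[0,f,p['cy']],[0,0,1]])
    q=cv2.undistortPoints(np.array([[uv]],float),K,p['dist'])[0,0]
    d=p['T'][:3,:3]@np.array([q[0],q[1],1]); return p['T'][:3,3],d/np.linalg.norm(d)
def onz(n,uv,z):
    o,d=ray(n,uv); return o+d*(z-o[2])/d[2]
def tri(a,b):
    (o1,d1),(o2,d2)=ray('top',a),ray('scene',b)
    A=np.stack([d1,-d2],1); s=np.linalg.lstsq(A,o2-o1,rcond=None)[0]
    p,q=o1+d1*s[0],o2+d2*s[1]; return (p+q)/2,np.linalg.norm(p-q)
def proj(n,P):
    p=imaging.camera_params(n); f=200/np.tan(np.radians(p['fov_y']/2))
    K=np.array([[f,0,p['cx']],[0,f,p['cy']],[0,0,1]]); W=np.linalg.inv(p['T'])
    return cv2.projectPoints(np.array([P],float),cv2.Rodrigues(W[:3,:3])[0],W[:3,3],K,p['dist'])[0][0,0]
def T(u,v): return (220+(u-1)/3,150+(v-1)/3)
def S(u,v): return (215+(u-1.5)/4,160+(v-1.5)/4)
E
python3 - <<'E'
from h import *
np.set_printoptions(precision=4,suppress=True)
nl,nr=onz('top',T(33,310),.05),onz('top',T(212,331),.05)
fr=onz('top',T(242,85),.05)
print('near',nl,nr,np.linalg.norm(nl-nr),'fr',fr,np.linalg.norm(fr-nr))
e=(nl-nr)/np.linalg.norm(nl-nr); perp=np.array([e[1],-e[0],0]);print('len dir',perp,(fr-nr)/np.linalg.norm(fr-nr))
print('mid',(nl+nr)/2+.14*perp)
# scene corners: near-left top corner, left etc
for s in [(370,160),(508,92)]: print('scene',onz('scene',S(*s),.05))
print('caps',tri(T(500,95),S(307,195)),tri(T(650,198),S(83,224)))
print('capmid z',(onz('top',T(500,95),.24)+onz('top',T(650,198),.24))/2,(onz('scene',S(307,195),.24)+onz('scene',S(83,224),.24))/2)
print('foot scene',onz('scene',S(216,440),.006))
print('knob',tri(T(545,197),S(172,70)))
E
```

```text
near [0.3953 0.3067 0.05  ] [0.3732 0.1133 0.05  ] 0.19468373326275848 fr [0.6421 0.0831 0.05  ] 0.27059245822401706
len dir [ 0.9935 -0.1134  0.    ] [ 0.9938 -0.1115  0.    ]
mid [0.5234 0.1941 0.05  ]
scene [0.3857 0.1098 0.05  ]
scene [0.4016 0.2993 0.05  ]
caps (array([ 0.6023, -0.1741,  0.2446]), np.float64(0.004006882298349886)) (array([ 0.5012, -0.318 ,  0.2448]), np.float64(0.0001998268115172517))
capmid z [ 0.5516 -0.2477  0.24  ] [ 0.5469 -0.241   0.24  ]
foot scene [ 0.5492 -0.2463  0.006 ]
knob (array([ 0.4925, -0.2056,  0.3316]), np.float64(0.003907256709149576))
```

```bash
cat >> h.py <<'E'
from scipy.spatial.transform import Rotation as R
L=np.array([.550,-.2465,.24]); M=np.array([.527,.1925,.05])
def rotv(phi,sg):  # handle bearing phi; jaws tangential
    x=np.array([0,0,-1.]); y=sg*np.array([-np.sin(phi),np.cos(phi),0]); return R.from_matrix(np.stack([x,y,np.cross(x,y)],1)).as_rotvec()
def ball(phi,t): return L+.115*np.array([np.cos(phi)*np.cos(t),np.sin(phi)*np.cos(t),np.sin(t)])
def tcp(phi,t): return ball(phi,t)+np.array([0,0,-.008])
d=M-L; PHI1=np.arctan2(d[1],d[0])+np.pi; T1=np.arctan2(-d[2],np.hypot(*d[:2]))
K0=np.array([.4925,-.2056,.3316]); PHI0=np.arctan2(*(K0-L)[[1,0]]); T0=np.arcsin((K0-L)[2]/.115)
E
python3 - <<'E'
from h import *
np.set_printoptions(precision=3,suppress=True)
print(np.degrees([PHI0,PHI1]),T0,T1,ball(PHI0,T0),ball(PHI1,T1))
for sg in(1,-1):
  for a in np.linspace(0,1,6):
    ph=PHI0+a*(PHI1-PHI0);t=T0+a*(T1-T0); print(sg,inverse_kinematics(tcp(ph,t),rotv(ph,sg)),inverse_kinematics(tcp(ph,t)+[0,0,.12],rotv(ph,sg)) is not None)
E
```

```text
[144.576 272.999] 0.9215203173770983 0.4079608917557439 [ 0.493 -0.206  0.332] [ 0.556 -0.352  0.286]
1 [-0.46  -0.047  1.21   0.     1.979  1.73 ] True
1 [-0.523 -0.072  1.248 -0.     1.966  1.218] True
1 [-0.588 -0.045  1.237  0.     1.949  0.704] True
1 [-0.632  0.035  1.174 -0.     1.932  0.212] True
1 [-0.641  0.148  1.073  0.     1.921 -0.245] True
1 [-0.616  0.268  0.955 -0.     1.919 -0.669] True
-1 [-0.46  -0.047  1.21   0.     1.979 -1.412] True
-1 [-0.523 -0.072  1.248 -0.     1.966 -1.924] True
-1 [-0.588 -0.045  1.237 -0.     1.949 -2.437] True
-1 None False
-1 None False
-1 [-0.616  0.268  0.955  0.     1.919  2.473] True
```

Run:
```python
from h import *
np.set_printoptions(precision=3,suppress=True)
r.move_linear([.142,-.583,.44],vel=.25)
p=tcp(PHI0,T0)
r.goto(p+[0,0,.12],rotv(PHI0,1))
s=telemetry.get_state();print(s['time_s'],s['tcp_pos'],s['contact_force'])
cv2.imwrite('pics/top1.png',cv2.resize(imaging.read_camera('top')[150:280,340:480,::-1],None,fx=4,fy=4))
r.move_linear(p,vel=.12)
s=telemetry.get_state();print(s['time_s'],s['tcp_pos'],s['contact_force'])
r.command_gripper(0.015,f_grip=12)
s=telemetry.get_state();print(s['time_s'],s['gripper_width'],s['contact_force'],s['ft_torque'])
cv2.imwrite('pics/scene1.png',cv2.resize(imaging.read_camera('scene')[120:300,165:365,::-1],None,fx=3,fy=3))
```

```text
2.9417 [ 0.493 -0.207  0.443] [-0.008 -0.153 -0.209]
4.1417 [ 0.493 -0.206  0.325] [-0.554  0.193  0.716]
5.1083 0.027376942755205858 [ 0.096  4.528 -0.615] [ 0.607 -0.092  0.093]
```

View pics/scene1.png

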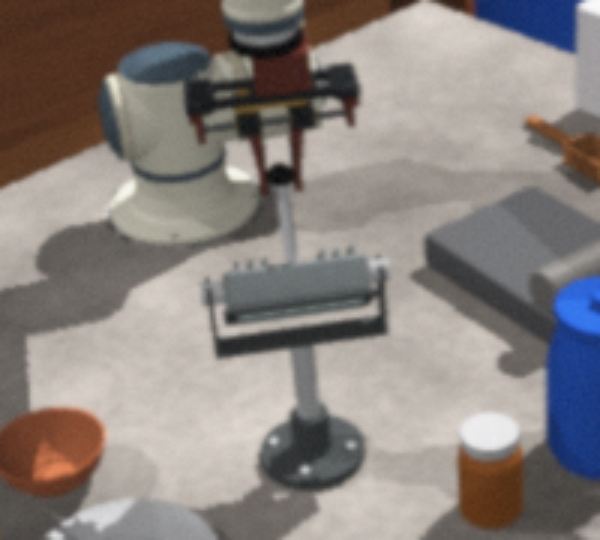

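The picture shows the ball held between the fingertips at about (282,175), and the width of 27.4 mm matches the ball. Next I swing it along the arc in steps and watch the forces.

Run:
```python
from h import *
np.set_printoptions(precision=3,suppress=True)
r.command_gripper(0.015,f_grip=15)
N=16
for i in range(1,N+1):
    a=i/N; ph=PHI0+a*(PHI1-PHI0);t=T0+a*(T1-T0)
    r.move_linear(tcp(ph,t),rotv(ph,1),vel=.04)
    s=telemetry.get_state();print(i,round(s['time_s'],2),s['tcp_pos']-tcp(ph,t),s['contact_force'],round(s['gripper_width'],4))
    if np.linalg.norm(s['contact_force'])>25 or s['gripper_width']<.022: print('STOP');break
for n in('scene','top'): cv2.imwrite(f'pics/{n}2.png',imaging.read_camera(n)[:,:,::-1])
```

```text
1 5.79 [ 0.    -0.001  0.   ] [ 3.224 -1.064  0.891] 0.027
2 6.22 [ 0. -0. -0.] [ 2.928 -3.3   -1.407] 0.0268
3 6.65 [ 0. -0. -0.] [ 5.467 -2.949 -2.395] 0.0274
4 7.09 [ 0.  0. -0.] [ 4.319  0.334 -3.94 ] 0.0267
5 7.54 [ 0.  0. -0.] [ 3.826 -0.992 -2.631] 0.027
6 8.0 [-0.  0.  0.] [ 2.865  0.491 -1.445] 0.027
7 8.47 [-0. -0.  0.] [2.438 0.134 0.134] 0.0272
8 8.94 [-0. -0.  0.] [-0.736  0.145  1.28 ] 0.0269
9 9.43 [-0. -0.  0.] [-1.577 -1.933  3.365] 0.0267
10 9.92 [-0.    -0.001  0.   ] [-2.912 -3.693  3.173] 0.0268
11 10.42 [-0.    -0.001  0.   ] [-3.249 -4.899  3.151] 0.0271
12 10.93 [-0.    -0.001  0.   ] [-2.316 -5.491  3.588] 0.0269
13 11.43 [ 0.    -0.001  0.   ] [-1.879 -5.17   3.573] 0.027
14 11.95 [ 0.    -0.001  0.   ] [-1.702 -4.727  3.12 ] 0.027
15 12.47 [ 0.    -0.001  0.   ] [-0.233 -6.265  2.571] 0.0271
16 13.0 [ 0.001 -0.001  0.   ] [ 0.454 -6.343  4.161] 0.0273
```

View pics/scene2.png

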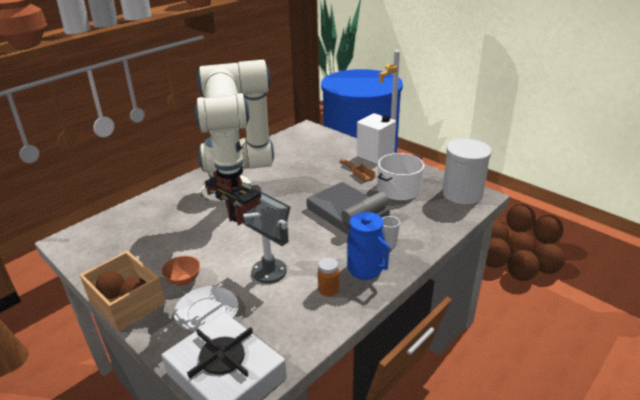

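The head now faces the slab. I'll let go, lift straight up, move clear and measure again.

Run:
```python
from h import *
np.set_printoptions(precision=3,suppress=True)
r.command_gripper(0.06)
p=tcp(PHI1,T1)
r.move_linear(p+[0,0,.15],vel=.12)
r.goto([.30,-.45,.45],rotv(PHI1,1)) 
s=telemetry.get_state();print(s['time_s'],s['tcp_pos'],s['contact_force'])
t=imaging.read_camera('top')[:,:,::-1];c=imaging.read_camera('scene')[:,:,::-1]
cv2.imwrite('pics/top3.png',t);cv2.imwrite('pics/scene3.png',c)
cv2.imwrite('pics/topz3.png',cv2.resize(t[150:280,220:480],None,fx=3,fy=3,interpolation=cv2.INTER_CUBIC))
cv2.imwrite('pics/scenez3.png',cv2.resize(c[160:300,215:415],None,fx=4,fy=4,interpolation=cv2.INTER_CUBIC))
```

```text
16.2583 [ 0.301 -0.45   0.45 ] [-0.152 -0.332  0.173]
```

View pics/topz3.png

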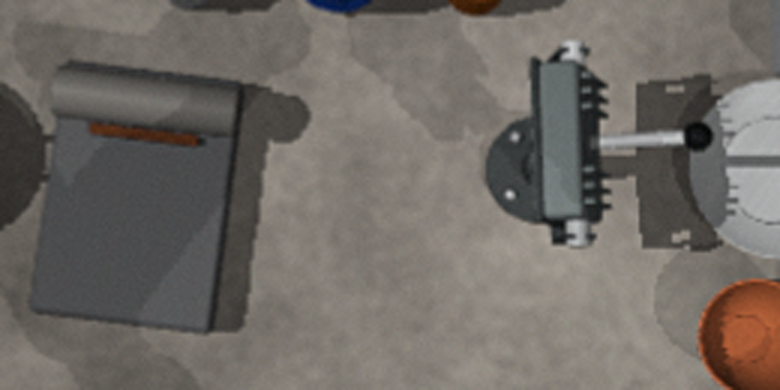

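View pics/scenez3.png

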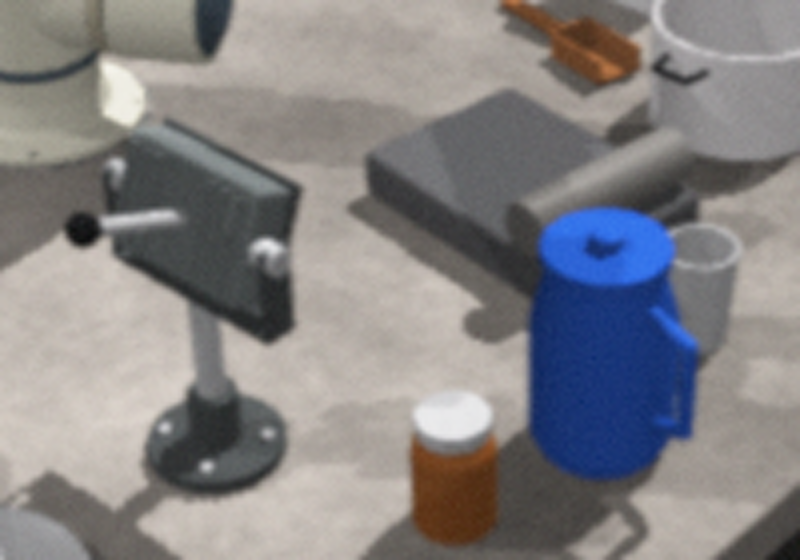

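View pics/top3.png

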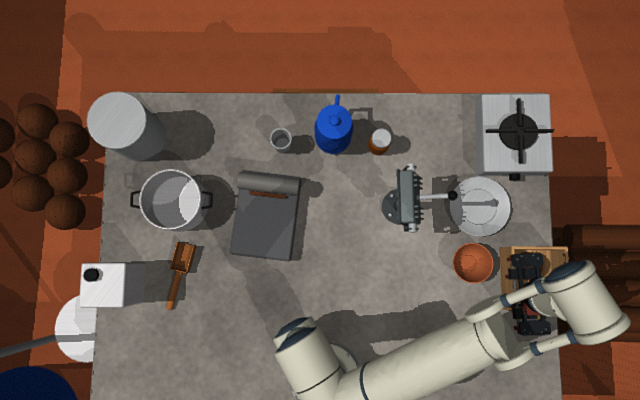

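The knob is now at (698,136) in the top crop and (82,229) in the scene crop, and the pivot caps show in both. I'll recompute the beam line from these.

Run:
```python
from h import *
np.set_printoptions(precision=4,suppress=True)
k,e=tri(T(698,136),S(82,229)); print('knob',k,e)
a=tri(T(573,50),S(268,257)); b=tri(T(579,233),S(116,173)); print(a,b)
c=(a[0]+b[0])/2; print('cap mid',c)
def miss(k,c,m):
    x=(c-k)/np.linalg.norm(c-k); y=np.cross([0,0,1],x); y/=np.linalg.norm(y); z=np.cross(x,y); d=m-c
    return x@d,y@d,z@d
t=a[0]-b[0]; print('heading from caps',np.degrees(np.arctan2(t[1],t[0])+np.pi/2),'knob-based',[np.degrees(np.arctan2(*(cc-k)[[1,0]])) for cc in (c,L)],'len',np.linalg.norm(L-k),np.linalg.norm(c-k))
for cc in (L,c,np.r_[c[:2],.24]):
    for m in (M,np.array([.5234,.1941,.05]),np.array([.533,.189,.05])): print(np.array(miss(k,cc,m)))
```

```text
knob [ 0.5557 -0.3559  0.2844] 0.0013039047692069959
(array([ 0.6439, -0.2491,  0.2439]), np.float64(0.005253020136129154)) (array([ 0.4655, -0.2516,  0.2448]), np.float64(0.005305686527785206))
cap mid [ 0.5547 -0.2504  0.2443]
heading from caps 90.7965049375582 knob-based [np.float64(90.56046545253159), np.float64(92.99086354634039)] len 0.11824062084004555 0.11290730713516907
[ 0.4788  0.0001 -0.011 ]
[ 0.4804  0.0036 -0.0103]
[ 0.4752 -0.0057 -0.0124]
[ 0.4833  0.0234 -0.0244]
[ 0.4848  0.0269 -0.0238]
[ 0.4799  0.0174 -0.0257]
[ 0.4821  0.0234 -0.0033]
[ 0.4836  0.0269 -0.0027]
[ 0.4789  0.0174 -0.0047]
```

The two lamp-centre estimates differ by 5 mm, which moves the aim by about 2 cm. I'll fit the rod's axis with sub-pixel accuracy in both views for a direct beam line.

Run:
```python
import cv2
a=cv2.imread('pics/top3.png')[180:215,395:470]; cv2.imwrite('pics/tz.png',cv2.resize(a,None,fx=10,fy=10,interpolation=cv2.INTER_NEAREST))
a=cv2.imread('pics/scene3.png')[185:255,225:295]; cv2.imwrite('pics/sz.png',cv2.resize(a,None,fx=8,fy=8,interpolation=cv2.INTER_NEAREST))
```

```text
(no output)
```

View pics/tz.png

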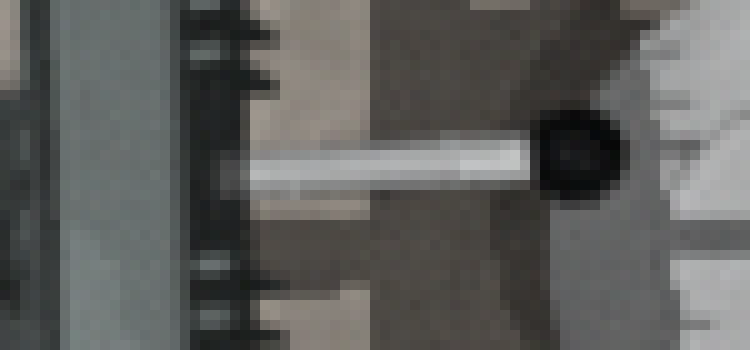

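View pics/sz.png

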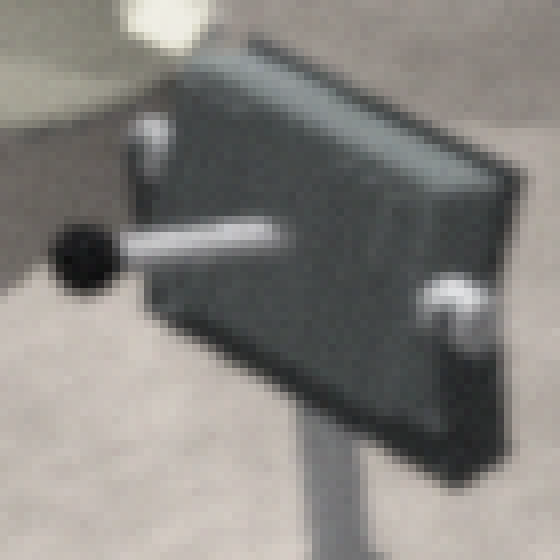

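```bash
cat > rod.py <<'E'
from h import *
np.set_printoptions(precision=4,suppress=True)
def fit(im,n,cols,line,hw):
    # sub-pixel upper/lower edges of the rod per column: extreme vertical gradients, parabola refined
    g=cv2.cvtColor(im,cv2.COLOR_BGR2GRAY).astype(float); pts=[]
    for u in cols:
        v0=np.polyval(line,u); vs=np.arange(v0-hw,v0+hw,.1)
        p=cv2.remap(g.astype(np.float32),np.full((len(vs),1),u,np.float32),vs.astype(np.float32)[:,None],cv2.INTER_CUBIC)[:,0]
        d=np.gradient(cv2.GaussianBlur(p[:,None],(1,7),0)[:,0],vs)
        top=np.clip(d,0,None)*(vs<v0+.5); bot=np.clip(-d,0,None)*(vs>v0-.5)
        a=vs[top.argmax()]; b=vs[bot.argmax()]
        pts.append((u,(a+b)/2,b-a))
    pts=np.array(pts); w=np.median(pts[:,2]); ok=abs(pts[:,2]-w)<1
    q=np.polyfit(pts[ok,0],pts[ok,1],1); print(n,'width',w,'n',ok.sum(),'slope',q,'rms',np.std(pts[ok,1]-np.polyval(q,pts[ok,0])))
    return q
def ballc(im,box):
    g=cv2.cvtColor(im,cv2.COLOR_BGR2GRAY); x0,y0,x1,y1=box
    m=(g[y0:y1,x0:x1]<35).astype(np.uint8); M=cv2.moments(m,True); return x0+M['m10']/M['m00'],y0+M['m01']/M['m00'],M['m00']
E
python3 - <<'E'
from rod import *
t=cv2.imread('pics/top3.png');s=cv2.imread('pics/scene3.png')
qt=fit(t,'top',range(421,447),np.polyfit([420,448],[197.2,195.8],1),5)
qs=fit(s,'scene',range(243,258),np.polyfit([241,259],[216,213.9],1),4)
bt=ballc(t,(447,188,460,202)); bs=ballc(s,(228,208,241,224)); print(bt,bs,np.polyval(qt,bt[0]),np.polyval(qs,bs[0]))
def plane(n,q,us):
    o,a=ray(n,(us[0],np.polyval(q,us[0]))); _,b=ray(n,(us[1],np.polyval(q,us[1]))); m=np.cross(a,b); return o,m/np.linalg.norm(m)
o1,m1=plane('top',qt,(421,452)); o2,m2=plane('scene',qs,(236,258))
x=np.cross(m1,m2); x/=np.linalg.norm(x); x*=np.sign(x[1])
k,e=tri(bt[:2],bs[:2]); print('ball',k,e,'rod dir',x,'heading',np.degrees(np.arctan2(x[1],x[0])),'tilt',-np.arcsin(x[2]))
print('centre implied',k+.115*x)
y=np.cross([0,0,1],x);y/=np.linalg.norm(y);z=np.cross(x,y)
print('miss', y@(M-k), z@(M-k))
E
```

```text
top width 4.8999999999997215 n 15 slope [ -0.1228 249.7642] rms 0.36694990110613873
scene width 2.899999999999835 n 15 slope [ -0.1031 239.8271] rms 0.20587405612199675
(452.1194029850746, 194.86567164179104, 67.0) (235.05882352941177, 217.11764705882354, 34.0) 194.25550293574747 215.5936974789913
ball [ 0.5559 -0.3559  0.2836] 0.002188587456880223 rod dir [-0.0742  0.9088 -0.4106] heading 94.6681271557092 tilt 0.4231339031750042
centre implied [ 0.5474 -0.2514  0.2364]
miss -0.015793070139278814 0.012395928748633933
```

```bash
python3 - <<'E'
from rod import *
import numpy as np
t=cv2.imread('pics/top3.png'); g=cv2.GaussianBlur(cv2.cvtColor(t,cv2.COLOR_BGR2GRAY).astype(np.float32),(0,0),.7)
def edge(u0,slope,sign,z,rows):
    P=[]
    for v in rows:
        us=np.arange(u0+slope*(v-197)-2.5,u0+slope*(v-197)+2.5,.1).astype(np.float32)
        p=cv2.remap(g,us[None],np.full((1,len(us)),v,np.float32),cv2.INTER_CUBIC)[0]
        P.append((us[(sign*np.gradient(p)).argmax()],v))
    P=np.array(P); q=np.polyfit(P[:,1],P[:,0],1); res=P[:,0]-np.polyval(q,P[:,1]); ok=abs(res)<.6; q=np.polyfit(P[ok,1],P[ok,0],1)
    a=onz('top',(np.polyval(q,rows[0]),rows[0]),z);b=onz('top',(np.polyval(q,rows[-1]),rows[-1]),z)
    d=b-a; print(q,ok.sum(),len(rows),np.std((P[:,0]-np.polyval(q,P[:,1]))[ok]),'heading',np.degrees(np.arctan2(-d[0],d[1])) ,a,b)
edge(400.7,.03,1,.278,range(176,218)); edge(412.7,.03,-1,.3007,range(176,218))
# ends of face and caps along columns
for u in (404,406,408,410):
    c=g[160:235,u]; d=np.gradient(c); 
    vs=np.arange(160,235); print(u,[(v,round(float(x))) for v,x in zip(vs,d) if abs(x)>9])
E
python3 - <<'E'
import cv2
a=cv2.imread('pics/top3.png')[160:235,380:425]; cv2.imwrite('pics/hz.png',cv2.resize(a,None,fx=8,fy=8,interpolation=cv2.INTER_NEAREST))
a=cv2.imread('pics/scene3.png')[245:290,240:300]; cv2.imwrite('pics/fz.png',cv2.resize(a,None,fx=10,fy=10,interpolation=cv2.INTER_NEAREST))
E
```

```text
[  0.0348 393.4871] 42 42 0.20778344816816754 heading 91.08380725147653 [ 0.6111 -0.2093  0.278 ] [ 0.4939 -0.2115  0.278 ]
[  0.0301 406.4793] 38 42 0.28561809435249436 heading 90.65379693740333 [ 0.6074 -0.2398  0.3007] [ 0.492  -0.2411  0.3007]
404 [(np.int64(166), -17), (np.int64(167), -28), (np.int64(168), -28), (np.int64(170), 21), (np.int64(171), 24), (np.int64(172), 9), (np.int64(220), -10), (np.int64(221), -23), (np.int64(222), -31), (np.int64(223), -22), (np.int64(225), 16), (np.int64(226), 13), (np.int64(230), 20), (np.int64(231), 34), (np.int64(232), 23)]
406 [(np.int64(164), -13), (np.int64(165), -27), (np.int64(166), -27), (np.int64(167), -10), (np.int64(170), 13), (np.int64(171), 14), (np.int64(220), -10), (np.int64(221), -23), (np.int64(222), -31), (np.int64(223), -24), (np.int64(225), 9), (np.int64(226), 11), (np.int64(230), 28), (np.int64(231), 47), (np.int64(232), 29)]
408 [(np.int64(163), 12), (np.int64(165), -30), (np.int64(166), -9), (np.int64(167), 25), (np.int64(168), 11), (np.int64(169), -21), (np.int64(170), -21), (np.int64(220), -13), (np.int64(221), -22), (np.int64(222), -15), (np.int64(227), -15), (np.int64(228), -10), (np.int64(229), 11), (np.int64(230), 28), (np.int64(231), 33), (np.int64(232), 20)]
410 [(np.int64(162), 13), (np.int64(163), 23), (np.int64(164), 13), (np.int64(168), -17), (np.int64(169), -38), (np.int64(170), -29), (np.int64(220), -14), (np.int64(221), -16), (np.int64(222), 11), (np.int64(223), 36), (np.int64(224), 26), (np.int64(226), -17), (np.int64(227), -35), (np.int64(228), -14), (np.int64(229), 27), (np.int64(230), 21)]
```

View pics/hz.png

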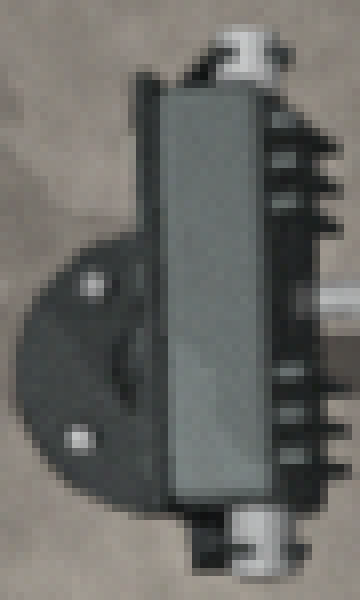

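View pics/fz.png

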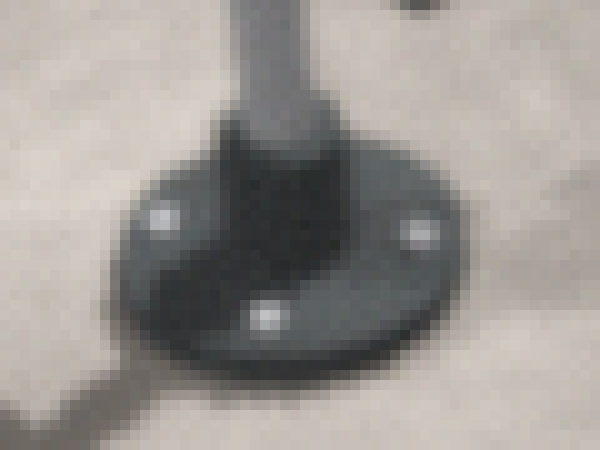

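Head edges and caps give a heading of about 91°, against about 93.4° needed. That leaves a side miss of roughly 17 mm, worth mending. The tilt depends on the ball's height, so I'll look closely at the slab corners and then touch the ball from above for its true height.

Run:
```python
import cv2
a=cv2.imread('pics/top3.png')[165:265,225:310]; cv2.imwrite('pics/slt.png',cv2.resize(a,None,fx=6,fy=6,interpolation=cv2.INTER_NEAREST))
a=cv2.imread('pics/scene3.png')[175:245,300:400]; cv2.imwrite('pics/sls.png',cv2.resize(a,None,fx=8,fy=8,interpolation=cv2.INTER_NEAREST))
```

```text
(no output)
```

View pics/slt.png

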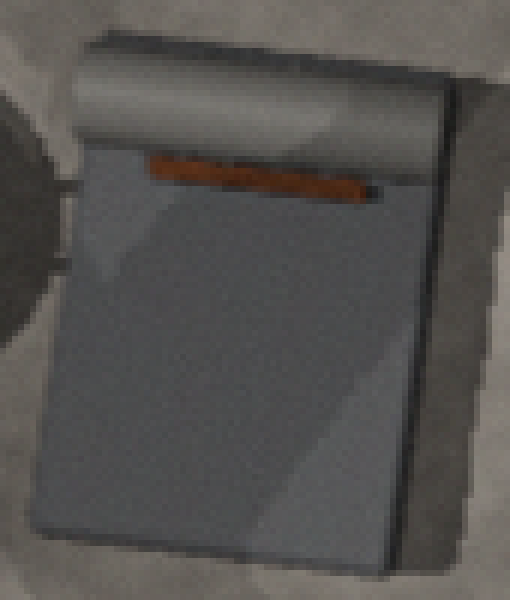

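View pics/sls.png

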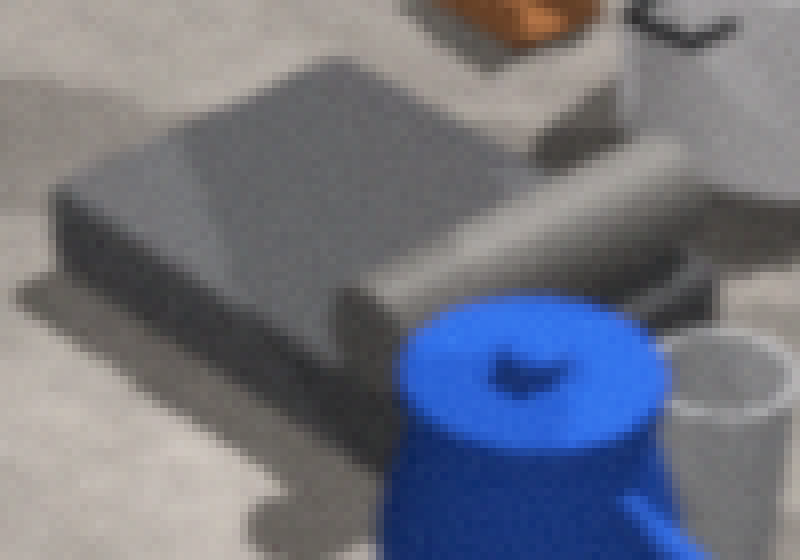

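Run:
```python
from h import *
np.set_printoptions(precision=4,suppress=True)
# ball xy: .5557,-.3559
rv=rotv(PHI1,1)
r.command_gripper(0.0)
r.goto([.5557,-.355,.42],rv)
r.move_linear([.5557,-.355,.32],vel=.1)
r.hold(.3); s=telemetry.get_state(); f0=s['contact_force']; print(s['time_s'],f0,s['gripper_width'])
z=.320
while z>.294:
    z-=.001; r.move_linear([.5557,-.355,z],vel=.03); r.hold(.05)
    s=telemetry.get_state(); df=s['contact_force']-f0
    if z<.316: print(round(z,4),s['tcp_pos'][2],df)
    if df[2]>1.0: break
r.move_linear([.5557,-.355,.36],vel=.1)
print(telemetry.get_state()['time_s'])
```

```text
19.8667 [0.258  0.3699 0.1657] -2.283767205138367e-05
0.315 0.3149486452278503 [-0.5466 -1.1706 -0.7432]
0.314 0.313926867321639 [-0.1782 -0.5777  0.3052]
0.313 0.31296724954427 [-0.2787 -0.2982 -0.7854]
0.312 0.3119402280892261 [ 1.0906 -0.4771  0.3294]
0.311 0.31092636661425194 [ 0.0256 -0.2881 -0.8795]
0.31 0.30994310691995264 [-0.2402 -0.6329 -0.908 ]
0.309 0.3089340043899653 [-0.132   0.5061 -0.0181]
0.308 0.3081161660108282 [0.3146 0.6029 0.781 ]
0.307 0.3074100659794585 [-0.1105 -1.9545  3.0053]
24.45
```

The touch puts the ball centre at z of about 0.283, agreeing with the image's 0.2836. Now the slab middle from four corners.

Run:
```python
from h import *
np.set_printoptions(precision=4,suppress=True)
Z=lambda u,v:(225+(u-2.5)/6,165+(v-2.5)/6)
Y=lambda u,v:(300+(u-3.5)/8,175+(v-3.5)/8)
c={k:onz('top',Z(*v),.05) for k,v in dict(nl=(35,530),nr=(386,571),fl=(102,35),fr=(447,77)).items()}
for k in c: print(k,c[k])
print('mid',sum(c.values())/4,[np.linalg.norm(c[a]-c[b]) for a,b in('nl nr'.split(),'fl fr'.split(),'nl fl'.split(),'nr fr'.split())])
print('scene nr',onz('scene',Y(58,190),.05),'nl',onz('scene',Y(340,60),.05),'far-l',onz('scene',Y(715,272),.05))
print(tri(Z(386,571),Y(58,190)),tri(Z(35,530),Y(340,60)))
# jar cap top-ish and foot check
```

```text
nl [0.3956 0.3075 0.05  ]
nr [0.374  0.1179 0.05  ]
fl [0.6668 0.2775 0.05  ]
fr [0.6441 0.0873 0.05  ]
mid [0.5201 0.1975 0.05  ] [np.float64(0.19086975089356553), np.float64(0.19157759057659102), np.float64(0.2729261217411624), np.float64(0.2717838154069871)]
scene nr [0.378  0.1159 0.05  ] nl [0.3999 0.304  0.05  ] far-l [0.6678 0.2724 0.05  ]
(array([0.3744, 0.1185, 0.0472]), np.float64(0.0011647233551091837)) (array([0.3958, 0.3083, 0.0464]), np.float64(0.00044359515543529124))
```

Run:
```python
from h import *
np.set_printoptions(precision=4,suppress=True)
rv=rotv(np.radians(272),1); rv2=rotv(np.radians(274),1)
r.command_gripper(0.06)
r.move_linear([.5557,-.355,.275],rv,vel=.1)
r.command_gripper(.015,f_grip=18)
s=telemetry.get_state();print(s['time_s'],s['tcp_pos'],s['gripper_width'],s['contact_force'])
r.move_linear([.5602,-.3543,.2774],rv2,vel=.02); r.hold(.3)
s=telemetry.get_state();print(s['tcp_pos'],s['gripper_width'],s['contact_force'])
r.command_gripper(.06)
r.move_linear([.5602,-.3543,.42],vel=.15)
r.goto([.30,-.45,.45],rotv(PHI1,1)); r.hold(.2)
t=imaging.read_camera('top')[:,:,::-1];c=imaging.read_camera('scene')[:,:,::-1]
cv2.imwrite('pics/top4.png',t);cv2.imwrite('pics/scene4.png',c)
cv2.imwrite('pics/tz4.png',cv2.resize(t[160:235,380:470],None,fx=8,fy=8,interpolation=cv2.INTER_NEAREST))
cv2.imwrite('pics/sz4.png',cv2.resize(c[185:255,225:295],None,fx=8,fy=8,interpolation=cv2.INTER_NEAREST))
print(telemetry.get_state()['time_s'])
```

```text
27.1 [ 0.5558 -0.355   0.2751] 0.02693467292050424 [-0.8024 -0.4021  0.4942]
[ 0.5602 -0.3541  0.2772] 0.026836923929393377 [-1.0708  1.5604 -3.7434]
30.9833
```

View pics/tz4.png

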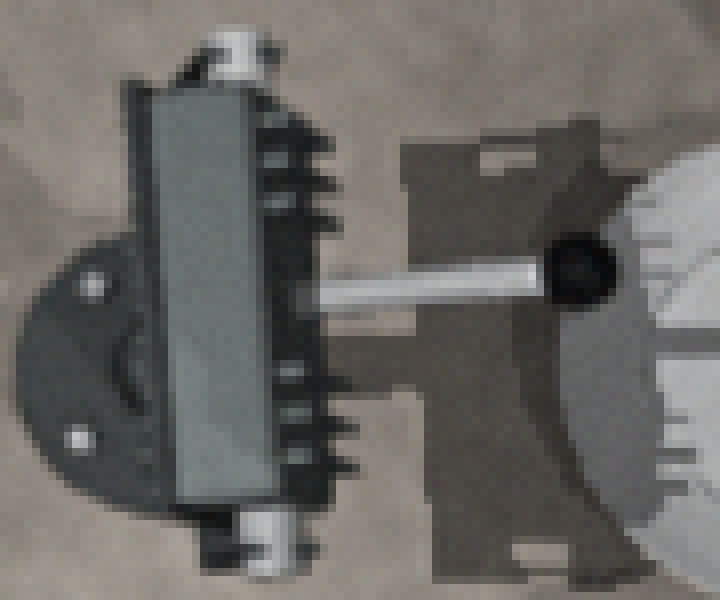

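View pics/scene4.png

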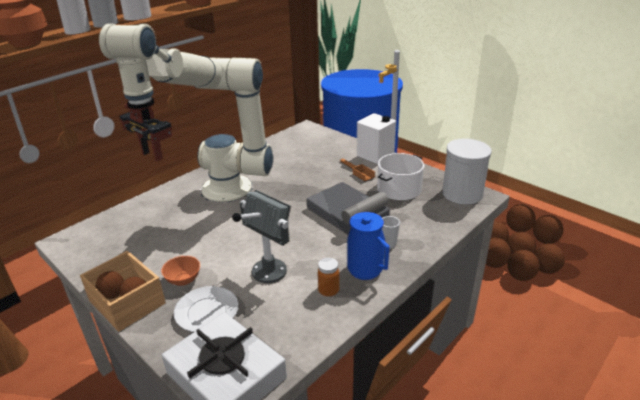

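Run:
```python
from rod import *
M=np.array([.5215,.196,.05])
for n in (3,4):
    t=cv2.imread(f'pics/top{n}.png');s=cv2.imread(f'pics/scene{n}.png')
    bt=ballc(t,(447,185,460,202)); bs=ballc(s,(226,205,243,226)); k,e=tri(bt[:2],bs[:2]); print(n,bt,bs,k,e)
    g=cv2.GaussianBlur(cv2.cvtColor(t,cv2.COLOR_BGR2GRAY).astype(np.float32),(0,0),.7)
    H=[]
    for u0,sign,z in((400.7,1,.278),(412.7,-1,.3007)):
        P=[]
        for v in range(176,218):
            us=np.arange(u0+.04*(v-197)-2.5,u0+.04*(v-197)+2.5,.1).astype(np.float32)
            p=cv2.remap(g,us[None],np.full((1,len(us)),v,np.float32),cv2.INTER_CUBIC)[0]; P.append((us[(sign*np.gradient(p)).argmax()],v))
        P=np.array(P); q=np.polyfit(P[:,1],P[:,0],1); ok=abs(P[:,0]-np.polyval(q,P[:,1]))<.6; q=np.polyfit(P[ok,1],P[ok,0],1)
        d=onz('top',(np.polyval(q,217),217),z)-onz('top',(np.polyval(q,176),176),z); H.append(np.degrees(np.arctan2(-d[0],d[1])))
    print('edge headings',H)
    for Lx in (.550,.5525,.5547):
        L2=np.array([Lx,-.2488,.24]); x=(L2-k)/np.linalg.norm(L2-k); y=np.cross([0,0,1],x);y/=np.linalg.norm(y);d=M-L2
        print(Lx,'heading',np.degrees(np.arctan2(x[1],x[0])),'len',np.linalg.norm(L2-k),'miss y,z',y@d,np.cross(x,y)@d)
    h=np.radians(np.mean(H)); tl=np.arcsin((k[2]-.24)/.115);x=np.array([np.cos(h)*np.cos(tl),np.sin(h)*np.cos(tl),-np.sin(tl)]);y=np.cross([0,0,1],x);y/=np.linalg.norm(y)
    print('edge-based',y@(M-np.array([.5525,-.2488,.24])),np.cross(x,y)@(M-np.array([.5525,-.2488,.24])))
a,b=cv2.imread('pics/top0.png'),cv2.imread('pics/top4.png')
```

```text
3 (452.1194029850746, 194.86567164179104, 67.0) (235.05882352941177, 217.11764705882354, 34.0) [ 0.5559 -0.3559  0.2836] 0.002188587456880223
edge headings [np.float64(91.03197431995513), np.float64(90.7828533810406)]
0.55 heading 93.17135017628571 len 0.11579767115927997 miss y,z 0.003849019622047277 -0.008142980875710193
0.5525 heading 91.83660372344403 len 0.11569649278897266 miss y,z 0.016728549500027466 -0.008019904174716208
0.5547 heading 90.66032717118475 len 0.11565209425554793 miss y,z 0.028071640562076214 -0.008099581954464086
edge-based 0.023951949373905247 -0.006950575419539612
4 (451.8787878787879, 193.16666666666666, 66.0) (236.1818181818182, 216.96969696969697, 33.0) [ 0.5605 -0.3549  0.2857] 0.0022944751172354074
edge headings [np.float64(93.39443527530932), np.float64(92.4414928241835)]
0.55 heading 95.62698599563028 len 0.11597135981452887 miss y,z -0.01525069961700383 0.0008361259387983655
0.5525 heading 94.28684202577985 len 0.1157728273803681 miss y,z -0.002335403930789997 0.0013585042307962258
0.5547 heading 93.10356690128921 len 0.11564255216211922 miss y,z 0.009069399514453746 0.0016215473775192668
edge-based 0.008316787821604516 0.002729716953937006
```

All estimates now put the miss within about 15 mm to the side and 3 mm vertically. The bystanders look unmoved and the arm is clear, so I'm handing in.

Run:
```python
from rig import hand_in
hand_in()
```

```text
the job is handed in; nothing more can be done
```

The lamp now points at the middle of the slab as near as I can measure, and I handed the job in at about 31 s of the 51 s allowed. I gripped the ball, swung the lamp about 128° counter-clockwise and brought the tilt from about 0.92 to 0.40 rad. I then let go, measured, regripped once for a small correction and moved the arm clear.

**Vertical aim:** the last pictures put the beam within about 3 mm of the slab's middle. Before the correction I touched the ball lightly from above, and its height agreed with the camera to about 1 mm.

**Sideways aim:** the estimates range from -15 to +9 mm, with the best at -2 mm, against the 35 mm allowed. The checks disagreed by a few degrees:
- **Lamp centre:** my readings of its x position ran from 0.549 to 0.555 m.
- **Heading:** the edges of the lamp head gave 92.4–93.4°. The line from the ball through the lamp centre gave 93.1–95.6°, depending on which centre reading I used.
- **Rod fit:** fitting the rod's edges was too noisy to use, so I dropped it.

**Bystanders:** they look unmoved in the pictures, but I did not measure their positions. Forces while moving the handle stayed under about 8 N.

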